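# Open the coil winder's tailstock for the next bobbin

### The job

Get the coil winder's tailstock ready for the next bobbin: oil it by pressing the green plunger on top of the tailstock right down to its stop and letting it come back up, then take the black knob and draw the sprung rod out of its sleeve until the middle of the red band on the rod is level with the mouth of the sleeve. Finish still gripping the knob and holding the rod drawn at that mark, so that the bobbin can be loaded; leave the loose bobbin, spanner and tray where they are.

Things in the scene. Friction and masses are not known exactly. Their poses are not given: they have to be found in the camera images.
- winder: Bench coil winder, fixed. Origin on the bench under the middle of its grey tailstock (70 x by 90 y mm, 142 high); z up, y along the spindle axis (110 mm up) from tailstock to headstock. White 150 mm faceplate with drivers: y = +168 to +212 mm, 185 high. Black headstock cabinet: y = +220 to +405, x = -110 to +110 mm, 250 high. On the -y side only sleeve, rod and knob stand out.
- oiler_top (a point): Centre of the top of the oiler's green mushroom head (30 mm across, 9 mm thick) on a brass barrel on top of the tailstock; 195 mm above the bench when up; moves with the head. Presses straight down.
- oiler (a joint): Travel of the oiler plunger in m: 0 = up, 0.012 = down on its stop. Inner spring: 3 N at the top, 9 N at the stop; it returns by itself when let go.
- pull_knob: Black round knob on the draw rod's outer end. Origin on the rod's axis, mid-grip, 110 mm above the bench; axes parallel to the winder's. The grip is 27 mm across and reaches 16 mm either way along y; beyond it (-y) a 40 mm end flange, 11 mm thick, to pull against. At rest the origin is 35 mm outside the sleeve's mouth, 55 mm outside the tailstock body. Free all round.
- draw_rod (a joint): How far the rod is drawn out of its sleeve, in m, along the -y axis of the winder: 0 = sprung home, 0.045 = middle of the red band level with the sleeve's mouth, 0.075 = inner stop. Inner spring pulls it home: about 6 N at 0, 12 N at 0.045, 16 N at 0.075.
- sleeve_mouth (a point): Centre of the mouth of the aluminium sleeve (28 mm outside, a 14 mm steel rod in it) on the -y end of the tailstock.
- red_band (a point): Middle of the 10 mm wide red band round the steel rod, on the rod's axis; moves with the rod. At rest it is hidden 45 mm inside the sleeve's mouth.
- bobbin: Loose empty white bobbin standing on its end, 64 mm flanges, 55 mm high; origin in the centre of its underside. Bystander.
- tray: Loose blue tray of screws, 90 by 70 by 28 mm; origin in the centre of its underside. Bystander.
- spanner: Loose steel spanner, 150 mm long along its x, lying on the bench; origin in the centre of its underside. Bystander.

How it is judged (in metres and radians):
On the way, in this order (a step that is already met when the one before it is completed fails the run):
1. the oiler plunger is pressed down to its stop (value of joint oiler above 0.0105 m and value of joint draw_rod below 0.01 m), for 0.1 s.
2. the oiler plunger has come back up (value of joint oiler below 0.002 m and value of joint draw_rod below 0.01 m), for 0.1 s.
3. the rod is drawn to its mark and held by the knob (value of joint draw_rod between 0.04 and 0.05 m and contact force between the fingers and pull_knob above 3 N and distance between the grasp point and pull_knob below 0.035 m), for 0.3 s.
At the end, for the whole second after the job is handed in: The rod is held still by the robot's fingers on the knob (contact over 3 N, no loose thing propping it), with the middle of the red band within 5 mm of the sleeve's mouth; the oiler plunger is up again; bobbin, tray and spanner are within 20 mm of where they began and the bobbin is upright (all of step 3 and velocity of joint draw_rod between -0.01 and 0.01 m/s and contact force between each of bobbin, tray, spanner and pull_knob below 0.5 N and value of joint oiler below 0.002 m and distance of each of bobbin, tray, spanner from where it was at the start of the episode below 0.02 m and angle between bobbin's own z axis and vertical below 0.2 rad); the arm keeps its last pose, push and grip.
It fails at once if a bystander is shoved away or knocked over (distance of any of bobbin, tray, spanner from where it was at the start of the episode above 0.03 m or angle between bobbin's own z axis and vertical above 0.6 rad).
It also fails if it takes over 43 s, if anything falls off the work surface, if the arm or the gripper's body presses on something with over 40 N, if the wrist force passes 120 N, or if a joint passes its speed limit or range.

### The arm

A 6-joint arm with a two-finger parallel gripper is mounted at the origin on the work surface. World frame = base frame: x ahead of the robot, y to its left, z up, the work surface at z = 0. Lengths are in mm, angles in rad, forces in N, time in s.
With the tool pointing down it reaches from about 350 to 950 mm from the base axis. Payload 17.4 kg.
Tool frame: the origin (TCP) lies at the very end of the fingers, on their centre line; the grasp point (between the pads) lies 19 mm behind it; z points along the fingers, x is the direction in which the jaws open and shut, and the axes are right-handed (so a half turn about z gives the same grasp; the last joint's range is limited). The gripper opens to 93 mm and grips with 3 to 60 N. Pads are 15 mm wide; open, the fingers measure 128 mm over their backs; the gripper's body (75 mm by 188 mm) begins 65 mm behind the grasp point.
Start: joints at [-1.255, 0.116, 1.442, -0, 1.584, -0.038], TCP at [233.855, -633.202, 218.646] pointing down, gripper open.
Joint ranges: [-2.83, 2.83], [-0.83, 2.19], [0.07, 2.5], [-1.14, 4.28], [0.01, 3], [-2.97, 2.97]. Speed limits (rad/s): [1.89, 1.89, 2.22, 3.14, 3.14, 3.14].

### API

Orientations are given as a unit quaternion [x, y, z, w].
In Python, from rig import status, cams, order gives the robot as it stands.
- The arm moves only by the tool carry_out, never from a script. Its argument "plan" is a list of rows, each a list of 5 numbers: the gripper's target within -1 to 1 (fully open at 1, half-way at 0, shut at -1), then the shift along the world's x, y, z in m, then the turn about the world's z in degrees. A call has 1 to 8 rows; each row shifts and turns the commanded pose from where the row before left it; what a row does not reach is not made up. A row lasts 1/10 s, in which the tool goes at most 50 mm and 8.59 degrees, less where a joint would pass 70% of its speed; a pose out of reach is approached as far as the arm can. A call with a gripper value outside its range is refused whole. The fingers move at their own pace and stop on an object; the grip force is fixed at half the most. Time passes only in rows, so rows that do not move let the fingers close. It gives the time, the measured TCP pose, the force and the opening at its end, in the units of the state.
- status.state(): the state, without advancing time (a new reading comes with each control period).
- cams.capture(name): name is "scene" or "side" or "wrist"; returns the picture (400x640x3 uint8, red, green, blue); there is no depth.
- cams.camera_info(name): a dict with "intrinsics" (3x3 intrinsics, pixels), "cam_to_world" (4x4, takes a point from camera to world coordinates). Camera axes: x right, y down, z forward; pixel columns grow to the right and rows downward; lengths in mm; the calibration is good to about 2 mm. A picture is of the moment at which its call begins: read the wrist's pose just before it. camera_info takes no time and is no camera call; for the wrist camera it gives the pose at the moment of the call.
- order.sign_off(): hands the job in, once; it reports no verdict.
The state is a dict: "t": time; "qpos": joint angles; "qd": joint speeds; "effort": joint torques, N m; "ee_pos": TCP position; "tool_rot": TCP orientation; "ft_force": force on the tool from outside, world axes, zero at the start; "ft_torque": the same for the moment, N m; "width": finger opening in mm.
Only numpy, scipy, OpenCV 4.12 (cv2) and the standard library are available. Lean on these libraries where they do the work, as an engineer would, in place of code of your own. Each camera call takes 0.05 s, during which the arm holds its last target.

## Working session

There is one attempt and no reset: what is moved stays moved. The work goes in short steps, Python scripts to look and compute and a tool call to move; the robot and the scene stay as the last step left them, time stands still between calls to the robot, and variables do not carry over. Pictures are saved under pics/ and viewed, and the job is handed in when it is done.

Besides the shell and the picture viewer there is one more tool, called after "Emit:" by a JSON object that holds its "fn" and its "kwargs", one argument or row to a line. carry_out: Moves the arm, as the interface text tells. Its arguments: {"type":"object","properties":{"plan":{"type":"array","items":{"type":"array","items":{"type":"number"}}}},"required":["plan"]}

```bash
mkdir -p pics; ls; python3 - <<'E'
from rig import status, cams, order
import cv2
print(status.state())
for n in ["scene","side","wrist"]:
    i=cams.camera_info(n); print(n,i)
    cv2.imwrite(f"pics/{n}0.png",cv2.cvtColor(cams.capture(n),cv2.COLOR_RGB2BGR))
E
```

```text
pics
{'t': 0.0, 'qpos': array([-1.25481554e+00,  1.16511655e-01,  1.44225361e+00, -1.16715433e-06,
        1.58403663e+00, -3.77927109e-02]), 'qd': array([-0.00033268,  0.00010397, -0.00072578,  0.00160507, -0.00072707,
        0.00138378]), 'effort': array([ 1.40645792e-03, -7.21258378e+01, -6.22614884e+01,  7.80719798e-02,
        2.37653620e-02, -9.08946254e-05]), 'ee_pos': array([ 233.77767936, -633.0005073 ,  217.89512368]), 'tool_rot': array([ 8.20499718e-01, -5.71646611e-01, -4.83029333e-04, -3.63661039e-04]), 'ft_force': array([-0.24926711, -0.02652568,  0.17000911]), 'ft_torque': array([-0.00042304,  0.01283755, -0.00314855]), 'width': 93.0729199484473}
scene {'intrinsics': array([[499.19301649,   0.        , 325.23830065],
       [  0.        , 499.19301649, 205.37618573],
       [  0.        ,   0.        ,   1.        ]]), 'cam_to_world': array([[-6.80541475e-01,  5.60975557e-01, -4.71348836e-01,
         9.56394413e+02],
       [ 7.32548321e-01,  5.07425088e-01, -4.53754050e-01,
         4.10928787e+02],
       [-1.53707063e-02, -6.54084248e-01, -7.56265521e-01,
        
[... 471 characters left out ...]
  [-4.03588986e-03, -7.02700345e-01, -7.11474481e-01,
         6.55069730e+02],
       [ 0.00000000e+00,  0.00000000e+00,  0.00000000e+00,
         1.00000000e+00]])}
wrist {'intrinsics': array([[286.3633862 ,   0.        , 317.58620687],
       [  0.        , 286.3633862 , 201.85939549],
       [  0.        ,   0.        ,   1.        ]]), 'cam_to_world': array([[ 3.46039275e-01, -8.99871821e-01, -2.65494871e-01,
         3.07236138e+02],
       [-9.38218760e-01, -3.32360247e-01, -9.63443074e-02,
        -6.06639987e+02],
       [-1.54241350e-03,  2.82431183e-01, -9.59286322e-01,
         3.84040979e+02],
       [ 0.00000000e+00,  0.00000000e+00,  0.00000000e+00,
         1.00000000e+00]])}
```

View pics/scene0.png

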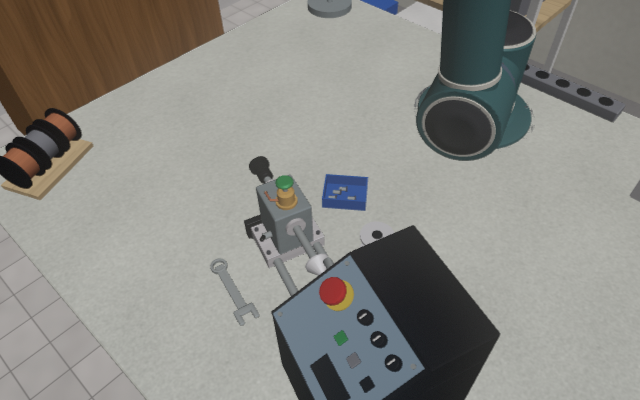

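View pics/side0.png

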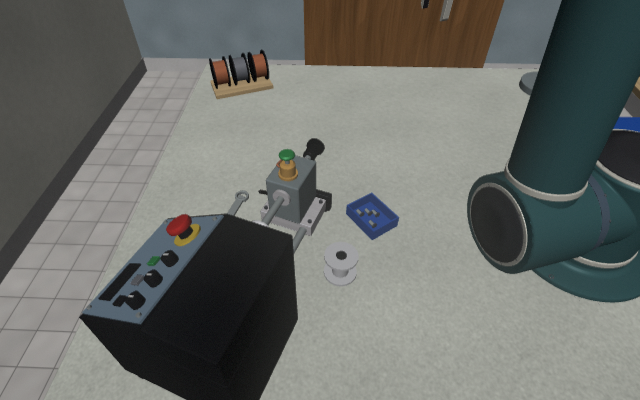

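View pics/wrist0.png

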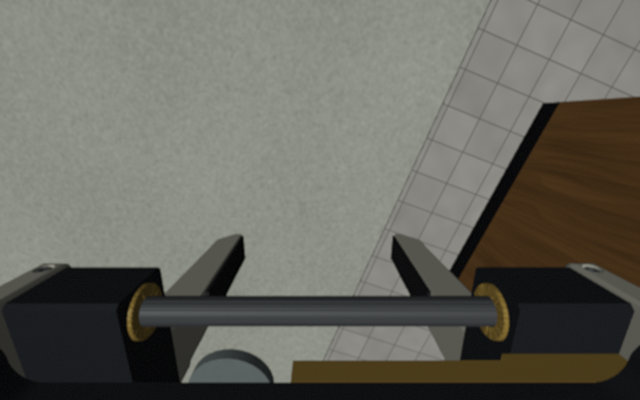

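```bash
python3 - <<'E'
import cv2
a=cv2.imread("pics/scene0.png")[140:270,220:350]; b=cv2.imread("pics/side0.png")[125:235,240:350]
cv2.imwrite("pics/c1.png",cv2.resize(a,(780,780)[:2],interpolation=cv2.INTER_CUBIC)[:600])
cv2.imwrite("pics/c2.png",cv2.resize(b,None,fx=5.4,fy=5.4,interpolation=cv2.INTER_CUBIC))
E
```

```text
(no output)
```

View pics/c1.png

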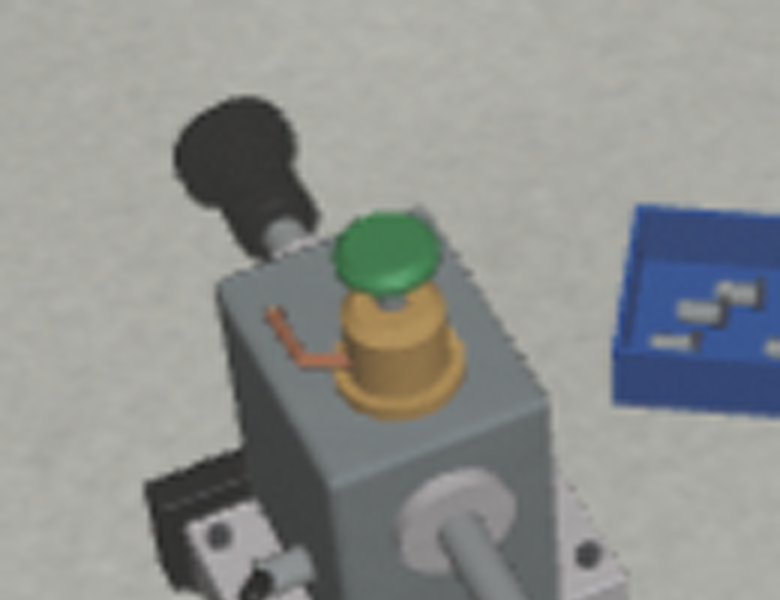

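View pics/c2.png

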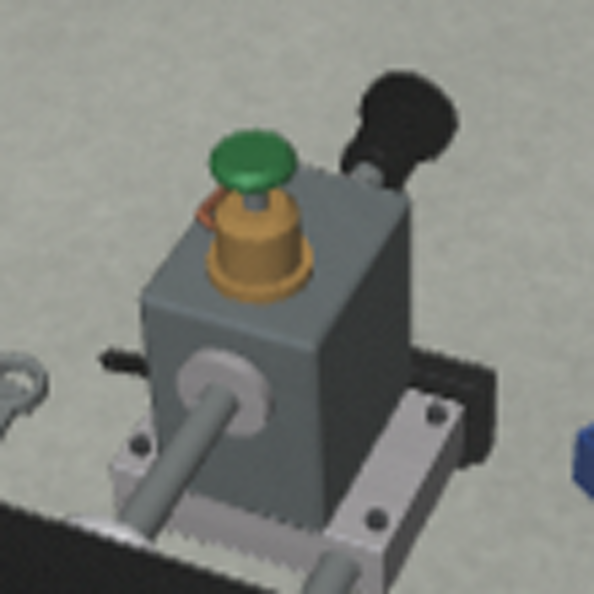

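```bash
cat > h.py <<'E'
import numpy as np
from rig import cams,status
def ray(n,u,v,z,info=None):
    i=info or cams.camera_info(n);K=i["intrinsics"];T=i["cam_to_world"]
    d=T[:3,:3]@np.linalg.solve(K,[u,v,1]);o=T[:3,3]
    return o+d*(z-o[2])/d[2]
def tri(obs):
    A=np.zeros((3,3));b=np.zeros(3)
    for n,u,v in obs:
        i=cams.camera_info(n);d=i["cam_to_world"][:3,:3]@np.linalg.solve(i["intrinsics"],[u,v,1]);d/=np.linalg.norm(d)
        P=np.eye(3)-np.outer(d,d);A+=P;b+=P@i["cam_to_world"][:3,3]
    return np.linalg.solve(A,b)
E
python3 - <<'E'
from h import *
np.set_printoptions(precision=1,suppress=True)
S=lambda x,y:("scene",220+x/6,140+y/6)
D=lambda x,y:("side",240+x/5.4,125+y/5.4)
print("oil",ray(*S(388,243),195),ray(*D(254,155),195),tri([S(388,243),D(254,155)]))
for p in [(220,285),(333,488),(548,400)]: print("sc",ray(*S(*p),142))
for p in [(145,297),(318,345),(410,200)]: print("sd",ray(*D(*p),142))
print("flange outer approx",tri([S(240,150),D(408,115)]))
E
```

```text
oil [593.8 -28.9 195. ] [594.  -29.6 195. ] [593.9 -28.8 195.5]
sc [606.2 -92.8 142. ]
sc [636.8 -12.3 142. ]
sc [573.7   9.6 142. ]
sd [633.7 -14.8 142. ]
sd [571.5   6.9 142. ]
sd [542.9 -70.3 142. ]
flange outer approx [ 547.1 -154.2  114.6]
```

Emit:
{"fn": "carry_out", "kwargs": {
  "plan": [
    [-1,0.0225,0.0377,0.005,3.1],
    [-1,0.0225,0.0377,0.005,3.1],
    [-1,0.0225,0.0377,0.005,3.1],
    [-1,0.0225,0.0377,0.005,3.1],
    [-1,0.0225,0.0377,0.005,3.1],
    [-1,0.0225,0.0377,0.005,3.1],
    [-1,0.0225,0.0377,0,3.1],
    [-1,0.0225,0.0377,0,3.1]
  ]
}}

```text
t: 0.95
ee_pos: [414.4, -329.9, 248.8]
tool_rot: [0.925, -0.381, 0.0, 0.0]
ft_force: [0.2, -0.9, -0.5]
width: 33.4
```

Emit:
{"fn": "carry_out", "kwargs": {
  "plan": [
    [-1,0.0225,0.0377,0,3.1],
    [-1,0.0225,0.0377,0,3.1],
    [-1,0.0225,0.0377,0,3.1],
    [-1,0.0225,0.0377,0,3.1],
    [-1,0.0225,0.0377,0,3.1],
    [-1,0.0225,0.0377,0,3.1],
    [-1,0.0225,0.0377,0,3.1],
    [-1,0.0,0.0,0,0]
  ]
}}

```text
t: 1.75
ee_pos: [572.8, -63.9, 247.9]
tool_rot: [0.98, -0.198, -0.001, -0.0]
ft_force: [-0.7, -0.3, 1.0]
width: 0.6
```

Emit:
{"fn": "carry_out", "kwargs": {
  "plan": [
    [-1,0.0106,0.0175,0,1.4],
    [-1,0.0106,0.0175,0,1.4],
    [-1,0,0,-0.02,0],
    [-1,0,0,0,0]
  ]
}}

```text
t: 2.15
ee_pos: [591.8, -32.7, 226.1]
tool_rot: [0.984, -0.177, -0.002, 0.0]
ft_force: [-0.9, -0.4, -0.0]
width: 0.1
```

```bash
python3 - <<'E'
from h import *
import cv2
print(status.state()['ee_pos'],status.state()['tool_rot'],status.state()['ft_force'])
for n in ["wrist","scene","side"]:
    cv2.imwrite(f"pics/{n}1.png",cv2.cvtColor(cams.capture(n),cv2.COLOR_RGB2BGR))
a=cv2.imread("pics/scene1.png")[80:280,180:400]; b=cv2.imread("pics/side1.png")[80:280,200:400]
cv2.imwrite("pics/d1.png",np.hstack([cv2.resize(a,(400,364)),cv2.resize(b,(400,364))]))
E
```

```text
[591.77171352 -32.67140869 226.10558427] [ 9.84160475e-01 -1.77270655e-01 -1.79533250e-03  2.24371334e-04] [-0.91645703 -0.40005893 -0.03182233]
```

View pics/d1.png

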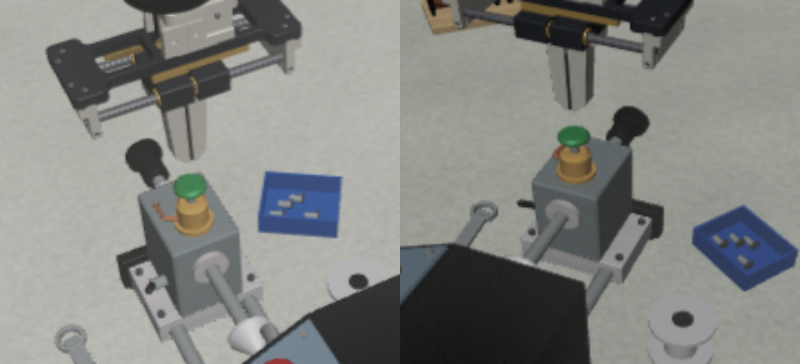

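View pics/wrist1.png

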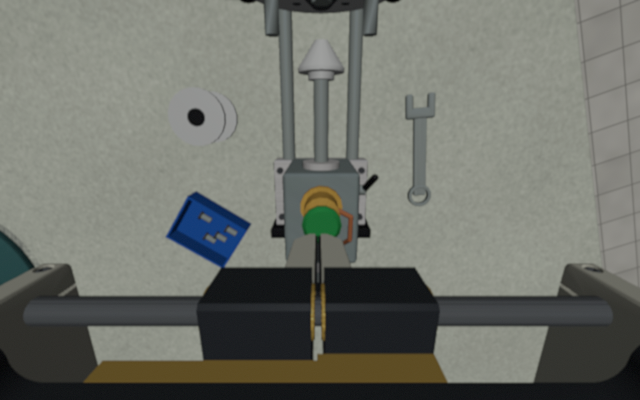

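```bash
python3 - <<'E'
from h import *
print(ray("wrist",321.5,221,193))
E
```

```text
[596.15414447 -31.02094077 193.        ]
```

Emit:
{"fn": "carry_out", "kwargs": {
  "plan": [
    [-1,0.002,0.0035,-0.015,0],
    [-1,0,0,-0.008,0],
    [-1,0,0,0,0],
    [-1,0,0,0,0]
  ]
}}

```text
t: 2.7
ee_pos: [594.4, -29.3, 205.4]
tool_rot: [0.984, -0.177, -0.0, 0.0]
ft_force: [0.1, -0.2, 0.6]
width: 0.8
```

Emit:
{"fn": "carry_out", "kwargs": {
  "plan": [
    [-1,0,0,-0.01,0],
    [-1,0,0,-0.006,0],
    [-1,0,0,-0.004,0],
    [-1,0,0,0,0],
    [-1,0,0,0,0]
  ]
}}

```text
t: 3.2
ee_pos: [594.9, -29.3, 186.0]
tool_rot: [0.984, -0.177, 0.001, -0.0]
ft_force: [1.1, -0.0, 6.9]
width: 0.4
```

Emit:
{"fn": "carry_out", "kwargs": {
  "plan": [
    [-1,0,0,-0.003,0],
    [-1,0,0,-0.001,0],
    [-1,0,0,0,0],
    [-1,0,0,0,0]
  ]
}}

```text
t: 3.6
ee_pos: [595.0, -29.3, 183.2]
tool_rot: [0.984, -0.177, 0.001, -0.0]
ft_force: [-1.7, -0.6, 13.4]
width: 0.4
```

Emit:
{"fn": "carry_out", "kwargs": {
  "plan": [
    [-1,0,0,-0.001,0],
    [-1,0,0,0,0],
    [-1,0,0,0,0]
  ]
}}

```text
t: 3.9
ee_pos: [595.0, -29.3, 183.1]
tool_rot: [0.984, -0.177, 0.002, -0.0]
ft_force: [-5.2, 0.9, 21.7]
width: 0.3
```

Emit:
{"fn": "carry_out", "kwargs": {
  "plan": [
    [-1,0,0,0.02,0],
    [-1,0,0,0.03,0],
    [-1,0,0,0,0],
    [1,-0.013,-0.036,0,0],
    [1,-0.013,-0.036,0,0],
    [1,-0.014,-0.035,0,0],
    [1,0,0,0,0],
    [1,0,0,0,0]
  ]
}}

```text
t: 4.7
ee_pos: [554.3, -136.6, 230.0]
tool_rot: [0.984, -0.178, -0.0, -0.0]
ft_force: [0.3, -0.2, 0.6]
width: 35.8
```

```bash
python3 - <<'E'
from h import *
import cv2
print(status.state()['ee_pos'],status.state()['width'])
for n in ["wrist","scene","side"]:
    cv2.imwrite(f"pics/{n}2.png",cv2.cvtColor(cams.capture(n),cv2.COLOR_RGB2BGR))
a=cv2.imread("pics/scene2.png")[80:280,180:400]; b=cv2.imread("pics/side2.png")[80:280,200:400]
cv2.imwrite("pics/d2.png",np.hstack([cv2.resize(a,(400,364)),cv2.resize(b,(400,364))]))
E
```

```text
[ 554.28914891 -136.60347005  229.98129149] 35.752745641505456
```

View pics/d2.png

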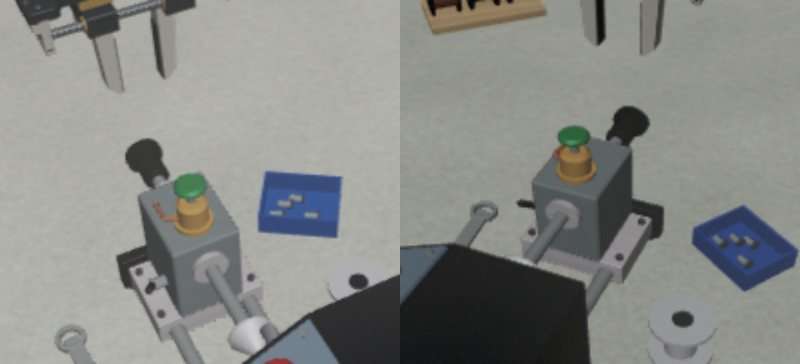

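View pics/wrist2.png

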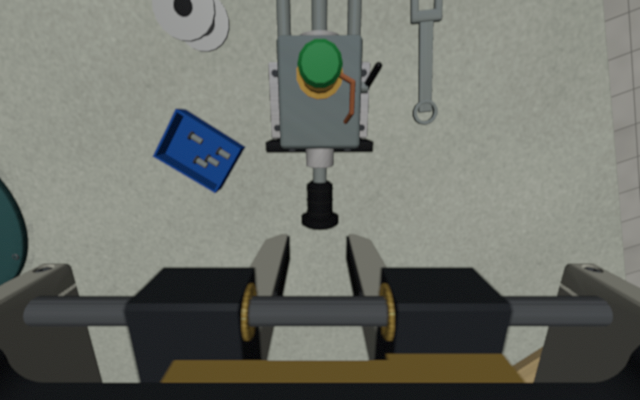

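```bash
python3 - <<'E'
from h import *
import cv2
np.set_printoptions(precision=1,suppress=True)
w=cv2.imread("pics/wrist2.png")[140:240,270:370]
cv2.imwrite("pics/w2.png",cv2.resize(w,(600,600),interpolation=cv2.INTER_CUBIC))
y=np.array([np.sin(np.radians(20)),np.cos(np.radians(20)),0]);x=np.array([y[1],-y[0],0])
k=np.array([555.1,-136,110])
for v,z in [(183,123.5),(206,123.5),(213,130),(227,130)]:
    p=ray("wrist",319.5,v,z); print(p,(p-k)@x,(p-k)@y)
E
```

```text
[ 562.1 -120.1  123.5] 1.1750360194430005 17.298698833172
[ 554.  -142.1  123.5] 1.0538713410937977 -6.1495073932976885
[ 552.2 -147.   130. ] 0.9940724190956507 -11.321588644165418
[ 547.1 -160.8  130. ] 0.9181967475295663 -26.005310160146195
```

View pics/w2.png

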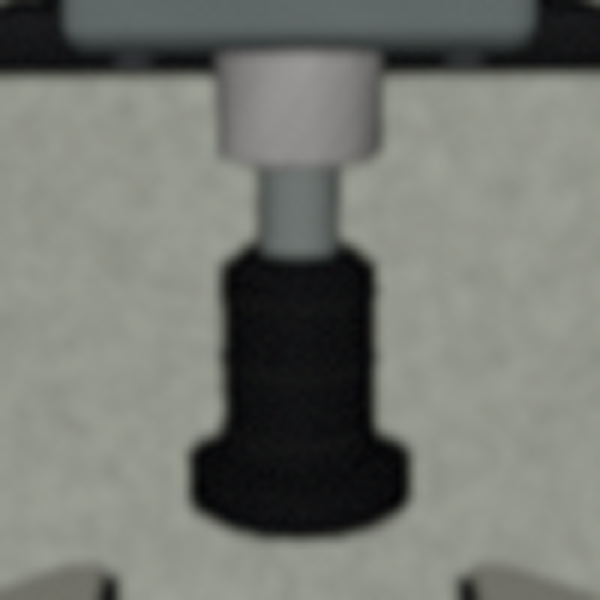

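Emit:
{"fn": "carry_out", "kwargs": {
  "plan": [
    [1,0,-0.0044,0,0],
    [1,0,0,0,0],
    [1,0,0,0,0],
    [1,0,0,-0.03,0],
    [1,0,0,-0.03,0],
    [1,0,0,-0.03,0],
    [1,0,0,-0.02,0],
    [1,0,0,0,0]
  ]
}}

```text
t: 5.65
ee_pos: [553.4, -140.1, 117.8]
tool_rot: [0.984, -0.177, -0.002, -0.0]
ft_force: [0.5, 0.3, -0.6]
width: 92.8
```

Emit:
{"fn": "carry_out", "kwargs": {
  "plan": [
    [1,0,0,-0.015,0],
    [1,0,0,-0.014,0],
    [1,0,0,0,0],
    [1,0,0,0,0]
  ]
}}

```text
t: 6.05
ee_pos: [554.6, -140.6, 91.8]
tool_rot: [0.984, -0.177, -0.0, -0.0]
ft_force: [-0.4, 0.2, 0.6]
width: 93.0
```

```bash
python3 - <<'E'
from h import *
import cv2
print(status.state()['ee_pos'],status.state()['ft_force'])
for n in ["wrist","scene","side"]:
    cv2.imwrite(f"pics/{n}3.png",cv2.cvtColor(cams.capture(n),cv2.COLOR_RGB2BGR))
w=cv2.imread("pics/wrist3.png")
b=cv2.imread("pics/side3.png")[80:205,220:420]
cv2.imwrite("pics/d3.png",np.vstack([cv2.resize(w,(480,300)),cv2.resize(b,(480,300))]))
E
```

```text
[ 554.61255376 -140.60411607   91.76455527] [-0.38024042  0.17752874  0.58130414]
```

View pics/d3.png

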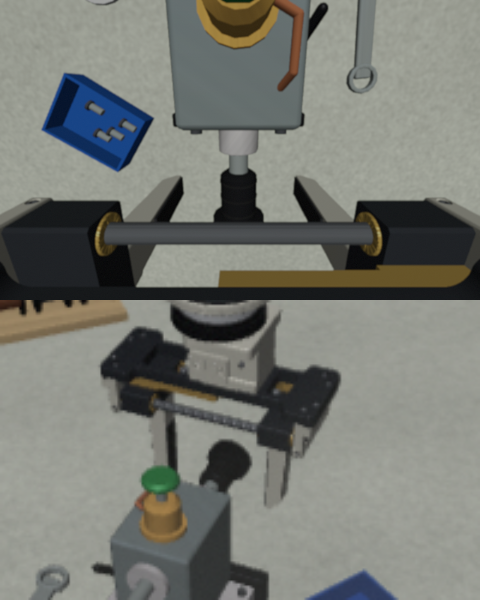

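Knob sits centred between the open fingers, and the oiler is up. I'll close on it.

Emit:
{"fn": "carry_out", "kwargs": {
  "plan": [
    [-1,0,0,0,0],
    [-1,0,0,0,0],
    [-1,0,0,0,0],
    [-1,0,0,0,0],
    [-1,0,0,0,0],
    [-1,0,0,0,0],
    [-1,0,0,0,0],
    [-1,0,0,0,0]
  ]
}}

```text
t: 7.0
ee_pos: [554.5, -140.6, 91.6]
tool_rot: [0.984, -0.177, -0.0, 0.0]
ft_force: [0.8, 0.2, -0.6]
width: 33.4
```

Emit:
{"fn": "carry_out", "kwargs": {
  "plan": [
    [-1,0,0,0,0],
    [-1,0,0,0,0],
    [-1,0,0,0,0],
    [-1,0,0,0,0]
  ]
}}

```text
t: 7.4
ee_pos: [554.7, -140.7, 91.7]
tool_rot: [0.984, -0.177, 0.0, 0.0]
ft_force: [2.2, -1.1, -2.0]
width: 26.2
```

Emit:
{"fn": "carry_out", "kwargs": {
  "plan": [
    [-1,0,0,0,0],
    [-1,-0.0017,-0.0047,0,0],
    [-1,-0.0017,-0.0047,0,0],
    [-1,-0.0017,-0.0047,0,0],
    [-1,-0.0017,-0.0047,0,0],
    [-1,-0.0017,-0.0047,0,0],
    [-1,-0.0017,-0.0047,0,0],
    [-1,0,0,0,0]
  ]
}}

```text
t: 8.2
ee_pos: [544.5, -168.2, 91.6]
tool_rot: [0.984, -0.177, 0.0, -0.001]
ft_force: [3.6, 8.6, -0.9]
width: 25.9
```

```bash
python3 - <<'E'
from h import *
import cv2
print(status.state()['ee_pos'],status.state()['ft_force'])
for n in ["wrist"]:
    cv2.imwrite(f"pics/{n}4.png",cv2.cvtColor(cams.capture(n),cv2.COLOR_RGB2BGR))
w=cv2.imread("pics/wrist4.png")[120:320,220:420]
cv2.imwrite("pics/w4.png",cv2.resize(w,(600,600),interpolation=cv2.INTER_CUBIC))
E
```

```text
[ 544.45775849 -168.17076733   91.64074068] [ 3.55971695  8.55285307 -0.94890985]
```

View pics/w4.png

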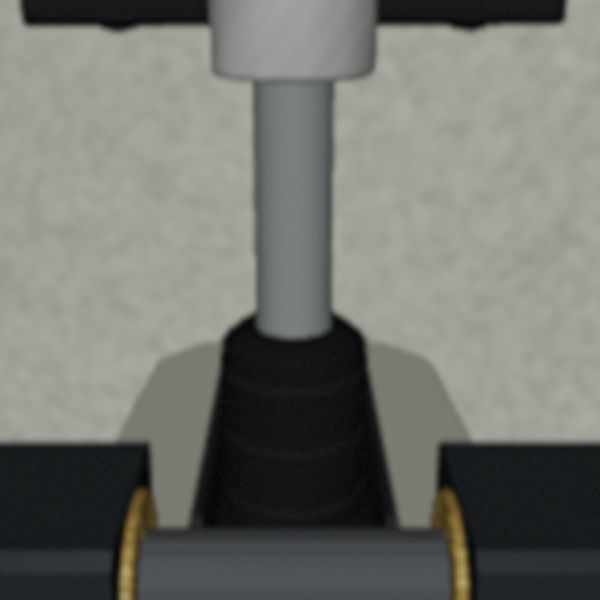

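Emit:
{"fn": "carry_out", "kwargs": {
  "plan": [
    [-1,-0.0017,-0.0047,0,0],
    [-1,-0.0017,-0.0047,0,0],
    [-1,-0.0019,-0.0052,0,0],
    [-1,0,0,0,0],
    [-1,0,0,0,0],
    [-1,0,0,0,0]
  ]
}}

```text
t: 8.85
ee_pos: [539.3, -182.2, 91.6]
tool_rot: [0.984, -0.177, -0.0, -0.001]
ft_force: [2.8, 9.7, 0.6]
width: 26.0
```

```bash
python3 - <<'E'
from h import *
import cv2
print(status.state()['ee_pos'],status.state()['ft_force'])
for n in ["wrist","scene","side"]:
    cv2.imwrite(f"pics/{n}5.png",cv2.cvtColor(cams.capture(n),cv2.COLOR_RGB2BGR))
w=cv2.imread("pics/wrist5.png")[70:270,220:420]
cv2.imwrite("pics/w5.png",cv2.resize(w,(600,600),interpolation=cv2.INTER_CUBIC))
b=cv2.imread("pics/side5.png")[80:280,200:440];a=cv2.imread("pics/scene5.png")[80:280,180:420]
cv2.imwrite("pics/d5.png",np.hstack([cv2.resize(a,(400,333)),cv2.resize(b,(400,333))]))
E
```

```text
[ 539.27795972 -182.21739486   91.64331303] [2.83631289 9.69275517 0.58600509]
```

View pics/w5.png

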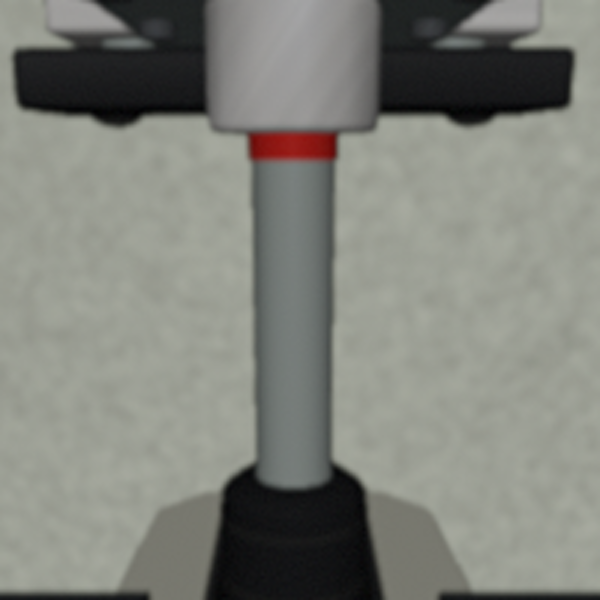

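View pics/d5.png

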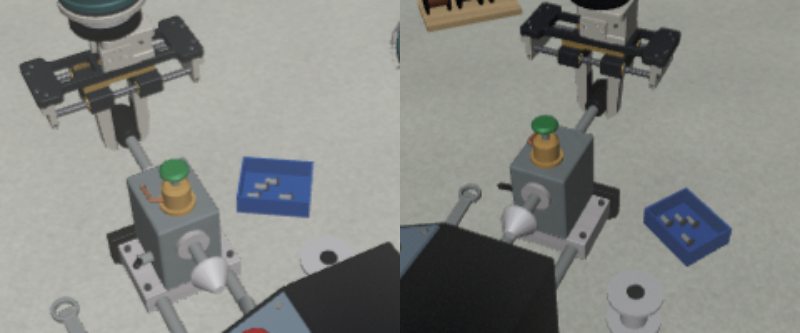

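```bash
python3 - <<'E'
from h import *
y=np.array([np.sin(np.radians(20)),np.cos(np.radians(20)),0])
u=220+293/3
m=ray("wrist",u,70+131/3,124);b=ray("wrist",u,70+158.5/3,117);k=ray("wrist",u,70+488/3,117)
print((m-b)@y,(m-k)@y, m,b)
print(((status.state()['ee_pos']-[554.7,-140.7,91.7])@y))
E
```

```text
4.046924987312375 60.05376436384936 [ 566.93680622 -107.66391979  124.        ] [ 565.51751618 -111.45398809  117.        ]
-44.21344191964678
```

Emit:
{"fn": "carry_out", "kwargs": {
  "plan": [
    [-1,-0.0003,-0.0008,0,0],
    [-1,0,0,0,0],
    [-1,0,0,0,0],
    [-1,0,0,0,0],
    [-1,0,0,0,0],
    [-1,0,0,0,0],
    [-1,0,0,0,0],
    [-1,0,0,0,0]
  ]
}}

```text
t: 9.8
ee_pos: [539.0, -182.9, 91.7]
tool_rot: [0.984, -0.177, 0.0, -0.001]
ft_force: [4.5, 11.5, -0.4]
width: 26.1
```

```bash
python3 - <<'E'
from h import *
import cv2
y=np.array([np.sin(np.radians(20)),np.cos(np.radians(20)),0])
s=status.state();print(s['ee_pos'],s['ft_force'],s['width'],(s['ee_pos']-[554.7,-140.7,91.7])@y)
cv2.imwrite("pics/wrist6.png",cv2.cvtColor(cams.capture("wrist"),cv2.COLOR_RGB2BGR))
w=cv2.imread("pics/wrist6.png")[70:270,220:420]
cv2.imwrite("pics/w6.png",cv2.resize(w,(600,600),interpolation=cv2.INTER_CUBIC))
E
```

```text
[ 539.04385201 -182.86349388   91.65434585] [ 4.48149667 11.50128974 -0.44117819] 26.127450640794898 -44.97544204529104
```

View pics/w6.png

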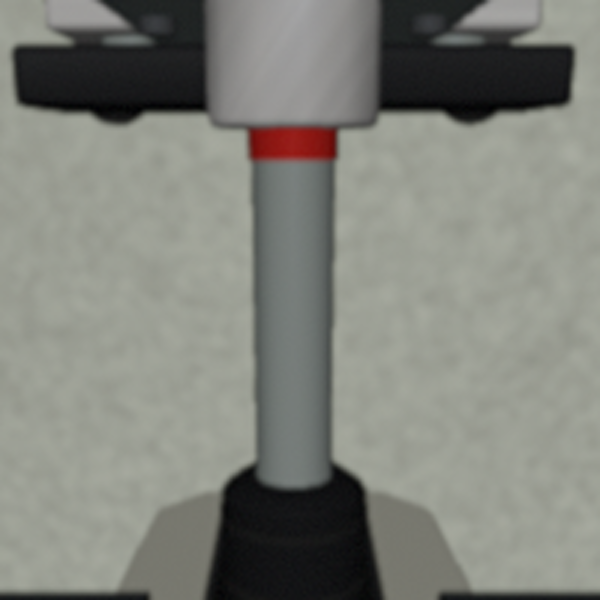

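The band now runs from row 128 to 158 in the crop, about 4.8 mm showing. The knob edge hasn't moved relative to the fingers (row 488), so the grip isn't slipping.

```bash
python3 -c "
from rig import order
print(order.sign_off())"
```

```text
the job is handed in; nothing more can be done
None
```

I oiled the tailstock, drew the rod to its mark, and handed the job in at about 9.9 s with the fingers still gripping the knob. No verdict was reported.

- **Oiler:** I pressed the plunger down with the fingers closed until the force rose to 22 N with the fingertip at 183 mm. The spring alone gives 9 N, so it was on its stop. In the later pictures the head was back up.
- **Rod:** The fingers closed on the grip at about 26 mm opening. By the arm's own movement the rod is drawn 45.0 mm. By the wrist picture about 4.8 mm of the 10 mm red band shows outside the sleeve, which puts it at about 44.8 mm.
- **Grip:** The pull was about 12.3 N, matching the spring at that point. Nothing slipped between the last two pictures.
- **Bystanders:** The tray, bobbin and spanner looked untouched in the last scene and side pictures. I did not measure their positions.

No check failed or disagreed.

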